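# Lay a straightedge against two pins and weigh it down

### The job

By its handle, slide the straightedge over the plywood panel, away from the robot, until its ruled far edge bears on both steel pins at the same time; feel your way: press about 4 newtons on each pin (beyond the bar's own drag) for half a second, and never more than 8 on either, or the thin pins bend. Let go without shifting it, then gently stand the steel weight upright on the flat of the bar, beside the handle, and let go, with the edge still touching both pins. Do not lift the straightedge, and leave everything else on the bench where it is.

Things in the scene. Friction and masses are not known exactly. Their poses are not given: they have to be found in the camera images.
- panel: Lacquered plywood panel fixed on the bench, 300 (its x) x 360 (its y) x 18 mm thick; origin at the centre of its underside, so its top is 18 mm above the bench. Its x points away from the robot, turned by up to 0.15 rad. A dark offcut (36 x 70 x 16 mm) and a short brass dowel lie on its far margin, at least 12 mm beyond the pins.
- plate_l: Left (+y) slotted steel plate, 84 (x) x 24 mm, inlaid flush in the panel; origin at its centre, on the panel's top. Its steel pin (pin_l, its top pin_l_top) stands upright, clamped, in the 68 mm slot along the plate's x: 6 mm diameter, 20 mm tall. The pin's axis lies anywhere within 30 mm of the plate's centre along the slot (and on its middle line); only the plate is tracked, the pin must be felt (or seen).
- plate_r: Right (-y) slotted plate with its own pin (pin_r), the same as the left one, 260 mm from it; the two pins are set up to 16 mm differently in their slots.
- handle (a point): Centre of the straightedge's wooden handle, a block 22 (x) x 60 (y) x 44 mm tall standing on the middle of the bar. This point is 22 mm above the bar's upper face and 30 mm above its underside. x points across the bar, away from the robot, to the ruled edge 30 mm ahead (so a pin's axis is 33 mm ahead in x when the edge touches it); y runs along the bar; z is up.
- straightedge: The straightedge: a flat aluminium bar, 60 (x) x 320 (y) x 8 mm thick, with the handle on it, 0.5 to 1 kg in all, lying loose on the panel, nearer the robot than the pins. Origin at the centre of its underside, axes as for the handle; the ruled edge is the straight +x edge. Sliding drag 1 to 6 N, different each time; more if a closing grip bears down on it.
- weight_center (a point): Centre of the steel weight: a plain upright dark cylinder, 40 mm diameter, 55 mm tall, about 0.5 kg, standing loose on the bench to the left or the right of the panel; this point is 27.5 mm above its underside. A capped amber glass jar (wider, 52 mm, and taller, 75 mm) stands on the other side.
Things that resemble listed ones, but are neither listed nor needed, are in the scene too. What is shaped like the part that bears weight_center but red is not meant.

How it is judged (in metres and radians):
On the way, in this order (a step that is already met when the one before it is completed fails the run):
1. the ruled edge bears on both pins at once (contact force between straightedge and pin_l above 1.5 N and contact force between straightedge and pin_r above 1.5 N), for 0.3 s.
2. the straightedge has been let go, lying flat with its edge at both pins (contact force between the fingers and straightedge below 0.1 N and x of pin_l_top in the frame of handle between 0.0305 and 0.035 m and x of pin_r_top in the frame of handle between 0.0305 and 0.035 m and angle between handle's own z axis and vertical below 0.04 rad), for 0.1 s.
3. the weight stands on the bar, the edge still at both pins (contact force between weight and straightedge above 2 N and angle between weight_center's own z axis and vertical below 0.08 rad and x of weight_center in the frame of handle between -0.02 and 0.02 m and x of pin_l_top in the frame of handle between 0.0305 and 0.035 m and x of pin_r_top in the frame of handle between 0.0305 and 0.035 m), for 0.2 s.
At the end, for the whole second after the job is handed in: The straightedge lies flat on the panel with its ruled edge within 2 mm of both pins, and the weight stands upright on the flat of the bar (its axis within 20 mm of the bar's centre line), at rest and let go (all of step 3 and angle between handle's own z axis and vertical below 0.04 rad and linear speed of each of weight, straightedge below 0.02 m/s); the robot touches nothing.
It fails at once if a pin is pushed with more than 8 N (contact force between anything else and pin_l above 8 N or contact force between anything else and pin_r above 8 N).
It fails at once if the straightedge is lifted off the panel instead of slid (height (world z) of handle above 0.063 m).
It fails at once if the weight is dropped or pressed hard on the bar (over 40 N) (contact force between weight and straightedge above 40 N).
It fails at once if something else on the bench is moved by more than 20 mm (distance of any of offcut, dowel, gluejar, mallet, driver, tin, gluebrush from where it was at the start of the episode above 0.02 m).
It also fails if it takes over 72 s, if anything falls off the work surface, if the arm or the gripper's body presses on something with over 40 N, if the wrist force passes 120 N, or if a joint passes its speed limit or range.

### The arm

A 6-joint arm with a two-finger parallel gripper is mounted at the origin on the work surface. World frame = base frame: x ahead of the robot, y to its left, z up, the work surface at z = 0. Lengths are in mm, angles in rad, forces in N, time in s.
With the tool pointing down it reaches from about 350 to 775 mm from the base axis. Payload 7.3 kg.
Tool frame: the origin (TCP) lies on the centre line of the jaws, within the pads' length; the fingertips stand bot.tip_reach ahead of it and the grasp point (between the pads) lies 6 mm ahead of it (bot.tip_reach is the distance from the TCP to the fingertips, in mm); z points along the fingers, y is the direction in which the jaws open and shut (so a half turn about z gives the same grasp; the last joint's range is limited). The gripper opens to 92 mm and grips with 3 to 60 N. Pads are 19 mm wide; open, the fingers measure 130 mm over their backs; the gripper's body (75 mm by 190 mm) begins 47 mm behind the grasp point.
Start: joints at [-1.32, 0.342, 1.524, -0, 1.275, -0.146], TCP at [202.919, -484.217, 251.741] pointing down, gripper open.
Joint ranges: [-2.53, 2.53], [-0.77, 2.02], [0.04, 2.7], [-1, 4.14], [0.28, 2.66], [-3.11, 3.11]. Speed limits (rad/s): [2.57, 2.57, 3.14, 3.14, 3.14, 3.14].

### API

Orientations are given as [roll, pitch, yaw] about the fixed x, y, z axes, in that order (R = Rz(yaw) Ry(pitch) Rx(roll)).
In Python, from plant import bot gives the robot as it stands.
- The arm moves only by the tool step_arm, never from a script. Its argument "deltas" is a list of rows, each a list of 6 numbers: the shift along the tool's x, y, z in mm, then the turn, a rotation vector about the tool's x, y, z in rad. A call has 1 to 5 rows; each row is the pose to reach, as a shift and turn from the pose commanded when the call began, along the tool's axes at that moment; what a row does not reach only later rows make up. A row lasts 1/12 s, in which the tool goes at most 41.7 mm and 7.16 degrees, less where a joint would pass 70% of its speed; a pose out of reach is approached as far as the arm can. A call with a gripper value outside its range is refused whole. "fingers" is the finger opening in mm, from 0 to 91.8, set as the call begins (left out, the last holds). The fingers move at their own pace and stop on an object; the grip force is fixed at half the most. Time passes only in rows, so rows that repeat a pose let the fingers close. It gives the time, the measured TCP pose, the force and the opening at its end, in the units of the state.
- bot.get_obs(): the state, without advancing time (a new reading comes with each control period).
- bot.capture(name): name is "scene" or "top"; returns a dict with "color" (480x640x3 uint8, red, green, blue), "fx", "fy", "cx", "cy" (pixels), "k1" (the pictures are not rectified: a ray, as slopes to the right and down, at radius r is drawn at 1 + k1 r^2 times it, then the intrinsics apply), "R" (3x3) and "t" (3): a world point X has camera coordinates R X + t. Camera axes: x right, y down, z forward; pixel columns grow to the right and rows downward; lengths in mm; the calibration is good to about 2 mm. A picture is of the moment at which its call begins. There is no depth.
- bot.close_job(): hands the job in, once; it reports no verdict.
Trained networks look in a picture, given as the dict that the camera call returned (one of the last four; its "shot" number tells which), for a name from the list of things; names that differ only in an ending like _2 or _b are one class to them, and where a whole thing is asked for, a point or a joint stands for the part that bears it (a point fixed in the world has none). Each returns a list of dicts, best first, with "p" (0 to 1); they miss things now and then, are a little off and sometimes report something else, mostly with a low value. They report only what shows in the picture. A call takes as long as a camera call. They do not tell look-alikes from the thing itself.
- bot.boxes_of(query, picture): "rect" ([centre column, centre row, width, height] in pixels, round what is visible of it).
The state is a dict: "time": time; "joint_positions": joint angles; "dq": joint speeds; "tau": joint torques, N m; "tool_pos": TCP position; "tcp_rot": TCP orientation; "contact_force": force on the tool from outside, world axes, zero at the start; "moment": the same for the moment, N m; "grip_width": finger opening in mm.
Only numpy, scipy, OpenCV 4.12 (cv2) and the standard library are available. Lean on these libraries where they do the work, as an engineer would, in place of code of your own. Each camera call takes 0.05 s, during which the arm holds its last target. There are 200 camera calls.

## Working session

There is one attempt and no reset: what is moved stays moved. The work goes in short steps, Python scripts to look and compute and a tool call to move; the robot and the scene stay as the last step left them, time stands still between calls to the robot, and variables do not carry over. Pictures are saved under pics/ and viewed, about 8 in all and at most 12, crops included, and the job is handed in when it is done.

Besides the shell and the picture viewer there is one more tool, called after "Request:" by a JSON object that holds its "method" and its "body". step_arm: Moves the arm, as the interface text tells. Its arguments: {"type":"object","properties":{"deltas":{"type":"array"},"fingers":{"type":"number"}},"required":["deltas"]}

```bash
mkdir -p pics; ls; python3 - <<'E'
from plant import bot
import cv2
print(bot.get_obs(), bot.tip_reach)
for n in ("scene","top"):
    p=bot.capture(n); cv2.imwrite(f"pics/{n}0.png",p["color"][:,:,::-1])
    print(n,{k:(v.tolist() if hasattr(v,'tolist') else v) for k,v in p.items() if k!="color"})
    for q in ("panel","plate_l","plate_r","pin_l","handle","straightedge","weight_center"):
        print(q,[(round(d["p"],2),[round(float(x),1) for x in d["rect"]]) for d in bot.boxes_of(q,p)][:4])
E
```

```text
pics
{'time': 0.0, 'joint_positions': array([-1.31999980e+00,  3.42701871e-01,  1.52501274e+00,  1.21454063e-05,
        1.27538401e+00, -1.45975409e-01]), 'dq': array([-0.00081844, -0.00063383,  0.00168083, -0.00284519,  0.00128266,
       -0.00012622]), 'tau': array([-1.01857040e-03, -4.31249356e+01, -2.44216096e+01,  7.16721453e-02,
        5.60266385e-02, -1.13849144e-04]), 'tool_pos': array([ 202.82709945, -483.84384511,  251.0572458 ]), 'tcp_rot': array([-3.14010439e+00, -2.30544532e-04,  3.96768219e-01]), 'contact_force': array([ 0.2234704 , -0.27654861,  1.01216681]), 'moment': array([-0.02304347,  0.03625061,  0.02380446]), 'grip_width': 91.84374964353823} 25.0
scene {'fx': 445.694194956079, 'fy': 445.694194956079, 'cx': 314.37407623744514, 'cy': 244.96698240442808, 'k1': 0.010918409135220105, 'R': [[-0.010917626431439831, 0.9997501981403207, 0.01950248064973184], [0.710008799888601, 0.021484091144278194, -0.7038649997751367], [-0.7041081660610479, 0.006162397755256312, -0.7100659936513322]], 't': [3.2697695648657703, -348.01868231798, 1273.0291278282843], 'shot': 1}
panel [(0.88, [303.1, 288.8, 210.9, 144.6])]
plate_l [(0.67, [239.9, 287.5, 23.5, 32.8]), (0.61, [381.5, 305.4, 15.7, 36.9])]
plate_r [(0.67, [239.9, 287.5, 23.5, 32.8]), (0.61, [381.5, 305.4, 15.7, 36.9])]Traceback (most recent call last):
  File "<stdin>", line 8, in <module>
ValueError: it knows: handle, panel, plate, straightedge, weight_center
```

```bash
cat > h.py <<'E'
import numpy as np, cv2
def proj(p,X):
    c=np.asarray(p["R"])@np.asarray(X,float)+np.asarray(p["t"]); s=c[:2]/c[2]
    s=s*(1+p["k1"]*(s@s)); return np.array([p["fx"]*s[0]+p["cx"],p["fy"]*s[1]+p["cy"]])
def world(p,uv,z):
    d=np.array([(uv[0]-p["cx"])/p["fx"],(uv[1]-p["cy"])/p["fy"]]); s=d.copy()
    for _ in range(10): s=d/(1+p["k1"]*(s@s))
    R=np.asarray(p["R"]); r=R.T@np.array([s[0],s[1],1]); o=-R.T@np.asarray(p["t"])
    return o+r*(z-o[2])/r[2]
def crop(p,u,v,w,h,k,f):
    c=p["color"][v:v+h,u:u+w,::-1]; cv2.imwrite(f,cv2.resize(c,None,fx=k,fy=k,interpolation=cv2.INTER_CUBIC))
E
python3 - <<'E'
from plant import bot
from h import *
Z=dict(panel=18,plate_l=18,handle=48,straightedge=26,weight_center=27.5)
for n in ("scene","top"):
    p=bot.capture(n); cv2.imwrite(f"pics/{n}0.png",p["color"][:,:,::-1])
    if n=="top": print({k:(v.tolist() if hasattr(v,'tolist') else v) for k,v in p.items() if k!="color"})
    for q in Z:
        print(n,q,[(round(d["p"],2),np.round(d["rect"],1).tolist(),world(p,d["rect"][:2],Z[q]).round(0)[:2].tolist()) for d in bot.boxes_of(q,p)][:4])
E
```

```text
scene panel [(0.88, [303.1, 288.0, 215.8, 149.2], [620.0, -18.0])]
scene plate_l [(0.62, [380.2, 305.1, 8.8, 38.5], [656.0, 122.0])]
scene handle [(0.92, [326.7, 246.3, 161.4, 44.2], [541.0, 25.0])]
scene straightedge [(0.68, [327.0, 244.2, 162.8, 46.2], [513.0, 27.0])]
scene weight_center [(0.92, [450.0, 289.6, 30.0, 39.7], [625.0, 251.0]), (0.82, [474.8, 258.9, 31.4, 32.2], [546.0, 315.0]), (0.66, [453.2, 230.8, 22.9, 31.5], [467.0, 290.0])]
{'fx': 449.347074020555, 'fy': 449.347074020555, 'cx': 315.31010553083644, 'cy': 239.5888827651716, 'k1': -0.050076456284620645, 'R': [[0.0852092139490996, -0.9963600207694705, 0.0024695891230241728], [-0.9750690137084853, -0.08389757812096549, -0.20543031638732973], [0.20488974684873443, 0.015096535950226808, -0.9786686294341745]], 't': [-28.875647400909738, 565.4485707485753, 824.9762659521556], 'shot': 3}
top panel [(0.95, [324.9, 240.7, 201.5, 175.6], [574.0, 0.0])]
top plate_l [(0.95, [392.6, 225.9, 20.0, 40.5], [617.0, -137.0]), (0.58, [269.3, 201.2, 23.6, 37.7], [648.0, 123.0])]
top handle [(0.73, [309.0, 267.7, 156.7, 61.4], [511.0, 27.0]), (0.64, [393.4, 225.3, 15.1, 35.4], [611.0, -134.0])]
top straightedge [(0.57, [312.3, 271.9, 163.2, 62.6], [506.0, 20.0])]
top weight_center [(0.71, [178.6, 278.2, 24.9, 17.5], [470.0, 287.0]), (0.7, [169.2, 239.2, 26.7, 24.4], [548.0, 318.0]), (0.61, [206.2, 209.4, 26.5, 26.1], [617.0, 251.0])]
```

View pics/scene0.png

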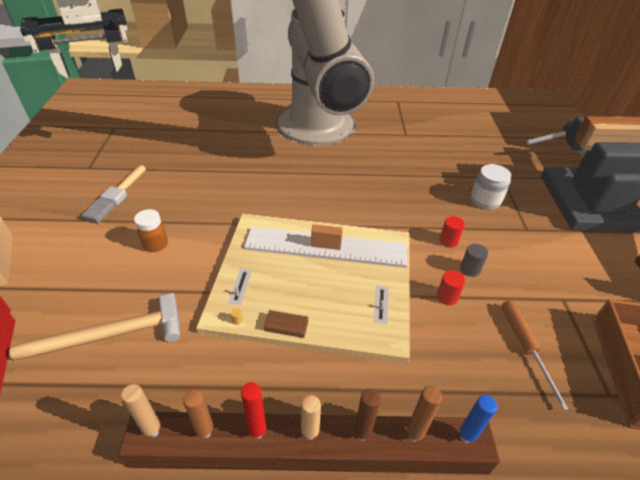

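View pics/top0.png

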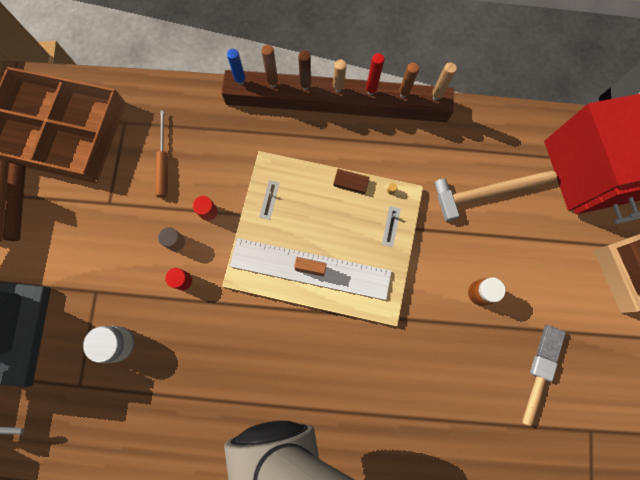

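```bash
python3 - <<'E'
from plant import bot
from h import *
p=bot.capture("top"); crop(p,155,145,280,190,2.8,"pics/t1.png")
p=bot.capture("scene"); crop(p,200,210,290,150,2.7,"pics/s1.png")
E
```

```text
(no output)
```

View pics/t1.png

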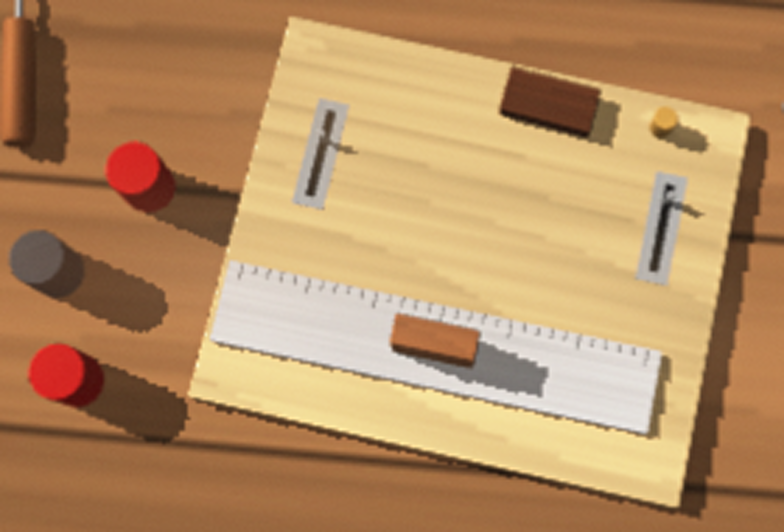

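View pics/s1.png

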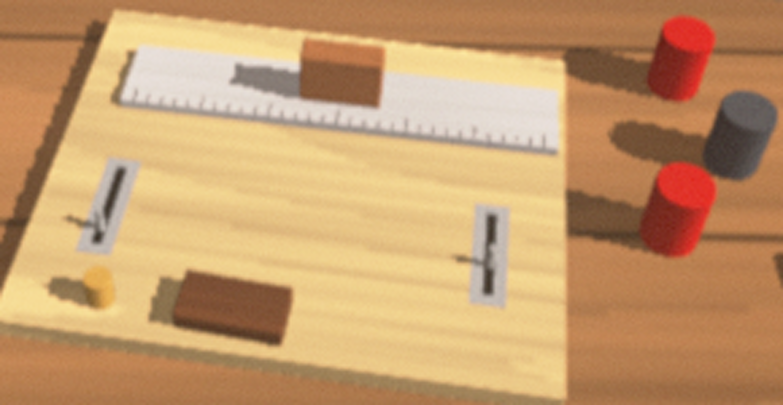

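```bash
python3 - <<'E'
from plant import bot
from h import *
T=bot.capture("top");S=bot.capture("scene")
tp=lambda u,v:(155+u/2.8,145+v/2.8); sp=lambda u,v:(200+u/2.7,210+v/2.7)
def g(name,tpts,spts,z):
    for a,f,P in ((tpts,tp,T),(spts,sp,S)):
        w=[world(P,f(*x),z)[:2] for x in a]; print(name,[x.round(1).tolist() for x in w])
        if name=="bar":
            print(" centre",np.mean(w,0).round(1)," yaw far",np.arctan2(*( (w[0]-w[1])[::-1]))-np.pi/2," yaw near",np.arctan2(*((w[3]-w[2])[::-1]))-np.pi/2)
g("bar",[(231,262),(662,353),(648,433),(211,342)],[(557,150),(122,102),(137,45),(557,88)],26)
g("handle top",[(396,315),(479,329),(474,365),(391,350)],[(384,68),(301,60),(304,39),(384,46)],70)
g("platecorners L",[(322,100),(349,103),(323,208),(294,203)],[(476,205),(508,207),(504,306),(470,302)],18)
g("platecorners R",[(657,172),(688,177),(665,285),(636,278)],[(108,158),(138,160),(110,253),(76,250)],18)
g("pin base L,R",[(328,148),(670,204)],[(489,262),(95,232)],18)
g("pin top L,R",[(326,140),(668,190)],[(492,245),(103,213)],38)
g("weight top",[(39,257)],[(746,112)],55)
g("panel",[(290,17),(749,117),(679,508),(190,398)],[(566,400),(0,322),(112,10),(565,60)],18)
E
```

```text
bar [[561.2, 178.7], [521.2, -138.3], [463.1, -131.4], [501.4, 186.0]]
 centre [511.7  23.8]  yaw far -0.1252979793063138  yaw near -0.1199056842960522
bar [[566.2, 179.1], [527.9, -134.9], [466.4, -130.8], [503.5, 187.5]]
 centre [516.   25.2]  yaw far -0.12164720543053376  yaw near -0.11604472698104296
handle top [[525.3, 52.6], [520.5, -5.0], [495.4, -3.6], [500.8, 53.7]]
handle top [[531.7, 54.2], [525.3, -4.4], [503.3, -2.6], [508.9, 55.0]]
platecorners L [[693.2, 126.8], [692.6, 106.1], [609.4, 117.0], [611.3, 138.9]]
platecorners L [[611.8, 118.4], [613.0, 140.4], [695.1, 129.1], [692.5, 107.5]]
platecorners R [[658.5, -129.0], [656.6, -152.4], [572.9, -139.3], [576.3, -117.7]]
platecorners R [[575.8, -139.8], [577.1, -118.4], [659.4, -127.8], [657.5, -150.5]]
pin base L,R [[655.9, 118.2], [634.6, -139.9]]
pin base L,R [[660.4, 122.8], [642.2, -140.0]]
pin top L,R [[655.9, 117.9], [639.5, -134.7]]
pin top L,R [[661.7, 122.1], [641.9, -132.6]]
weight top [[547.4, 309.9]]
weight top [[552.7, 308.9]]
panel [[758.0, 158.5], [707.9, -196.5], [412.7, -157.5], [460.6, 197.8]]
panel [[762.1, 159.4], [714.8, -189.6], [417.4, -156.9], [464.3, 200.4]]
```

Request:
{"method": "step_arm", "body": {"deltas": [[31,-25.4,0,0,0,0.104],[62,-50.8,0,0,0,0.208],[93,-76,0,0,0,0.312],[124,-101.6,0,0,0,0.416],[154.5,-127,0,0,0,0.519]], "fingers": 10}}

```text
time: 1.42
tool_pos: [296.8, -305.7, 251.8]
tcp_rot: [3.141, -0.0, -0.128]
contact_force: [1.2, -0.3, 0.0]
grip_width: 63.2
```

Request:
{"method": "step_arm", "body": {"deltas": [[14,-36,0,0,0,0],[28,-72,0,0,0,0],[42,-108,0,0,0,0],[56,-144,0,0,0,0],[70,-180,0,0,0,0]]}}

```text
time: 1.83
tool_pos: [388.3, -135.5, 252.0]
tcp_rot: [3.141, -0.001, -0.122]
contact_force: [0.6, -0.4, 0.1]
grip_width: 29.7
```

Request:
{"method": "step_arm", "body": {"deltas": [[13,-35,8,0,0,0],[26,-70,16,0,0,0],[39,-105,30,0,0,0],[52,-140,50,0,0,0],[65.7,-176.3,70,0,0,0]]}}

```text
time: 2.25
tool_pos: [474.2, 29.5, 182.6]
tcp_rot: [3.141, -0.002, -0.122]
contact_force: [1.1, -0.9, 0.3]
grip_width: 9.8
```

Request:
{"method": "step_arm", "body": {"deltas": [[0,0,35,0,0,0],[0,0,70,0,0,0],[0,0,100,0,0,0],[0,0,118,0,0,0],[0,0,126,0,0,0]]}}

```text
time: 2.67
tool_pos: [471.8, 27.9, 54.4]
tcp_rot: [3.141, 0.005, -0.122]
contact_force: [0.5, -1.1, -0.7]
grip_width: 10.0
```

Request:
{"method": "step_arm", "body": {"deltas": [[0,0,0,0,0,0],[2,0,0,0,0,0],[5,0,0,0,0,0],[8,0,0,0,0,0],[11,0,0,0,0,0]]}}

```text
time: 3.08
tool_pos: [485.5, 26.1, 58.2]
tcp_rot: [3.142, -0.003, -0.122]
contact_force: [0.7, -0.6, -0.1]
grip_width: 10.4
```

```bash
python3 - <<'E'
from plant import bot
from h import *
import numpy as np
F=[]
for i in range(3):
    p=bot.capture("scene"); o=bot.get_obs(); F.append(o["contact_force"].round(2).tolist())
print(F,o["tool_pos"],o["moment"])
crop(p,230,190,200,120,4,"pics/s2.png")
E
```

```text
[[1.68, 1.13, 0.33], [-0.27, 0.77, -0.52], [0.95, -0.32, -0.31]] [484.88088591  26.13804271  57.49906079] [0.01099482 0.0486325  0.00456329]
```

View pics/s2.png

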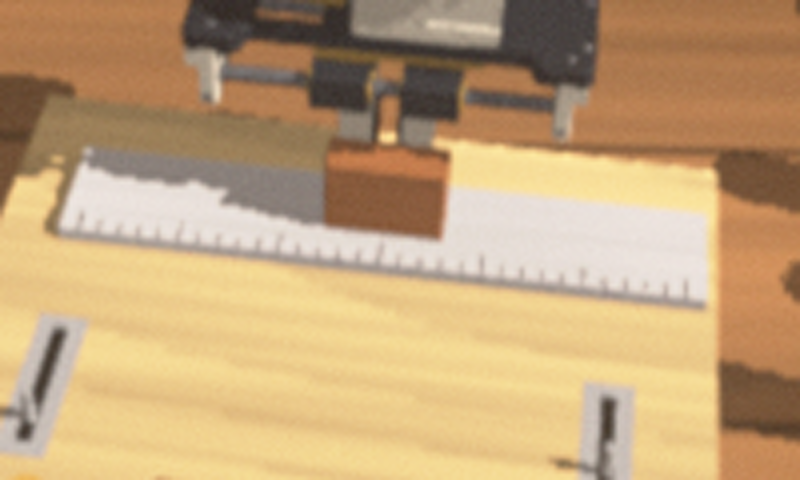

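Request:
{"method": "step_arm", "body": {"deltas": [[0,4,1,0,0,0],[0,8,1,0,0,0],[0,12,1,0,0,0],[4,12,1,0,0,0],[8,12,1,0,0,0]]}}

```text
time: 3.65
tool_pos: [490.7, 13.0, 55.9]
tcp_rot: [3.141, 0.001, -0.123]
contact_force: [-6.3, 0.5, 3.7]
grip_width: 10.4
```

Request:
{"method": "step_arm", "body": {"deltas": [[4,0,0,0,0,0],[8,0,0,0,0,0],[12,0,0,0,0,0],[16,0,0,0,0,0],[20,0,0,0,0,0]]}}

```text
time: 4.07
tool_pos: [510.8, 11.0, 55.8]
tcp_rot: [3.142, 0.0, -0.122]
contact_force: [-3.3, 0.2, 1.3]
grip_width: 10.2
```

Request:
{"method": "step_arm", "body": {"deltas": [[5,0,0,0,0,-0.01],[10,0,0,0,0,-0.02],[15,0,0,0,0,-0.03],[20,0,0,0,0,-0.04],[25,0,0,0,0,-0.048]]}}

```text
time: 4.48
tool_pos: [536.0, 7.8, 55.8]
tcp_rot: [3.142, -0.0, -0.073]
contact_force: [-2.7, 1.0, -1.5]
grip_width: 9.7
```

Request:
{"method": "step_arm", "body": {"deltas": [[5,0,0,0,0,0],[10,0,0,0,0,0],[15,0,0,0,0,0],[20,0,0,0,0,0],[25,0,0,0,0,0]]}}

```text
time: 4.9
tool_pos: [560.9, 6.0, 55.9]
tcp_rot: [3.141, -0.0, -0.074]
contact_force: [-2.5, 0.3, -0.8]
grip_width: 10.0
```

```bash
cat >> h.py <<'E'
def force(bot,n=8):
    F=[];M=[]
    for i in range(n):
        p=bot.capture("scene"); o=bot.get_obs(); F.append(o["contact_force"]);M.append(o["moment"])
    print("F",np.mean(F,0).round(2),"sd",np.std(F,0).round(2),"M",np.mean(M,0).round(3),"pos",o["tool_pos"].round(2),"rot",o["tcp_rot"].round(4),"t",round(o["time"],2)); return p
E
python3 - <<'E'
from plant import bot
from h import *
p=force(bot,8)
crop(p,220,215,200,120,4,"pics/s3.png")
E
```

```text
F [-0.02  0.3  -0.23] sd [0.32 0.6  0.4 ] M [ 0.03   0.043 -0.011] pos [560.54   6.    56.2 ] rot [ 3.1415e+00 -9.0000e-04 -7.4300e-02] t 5.3
```

View pics/s3.png

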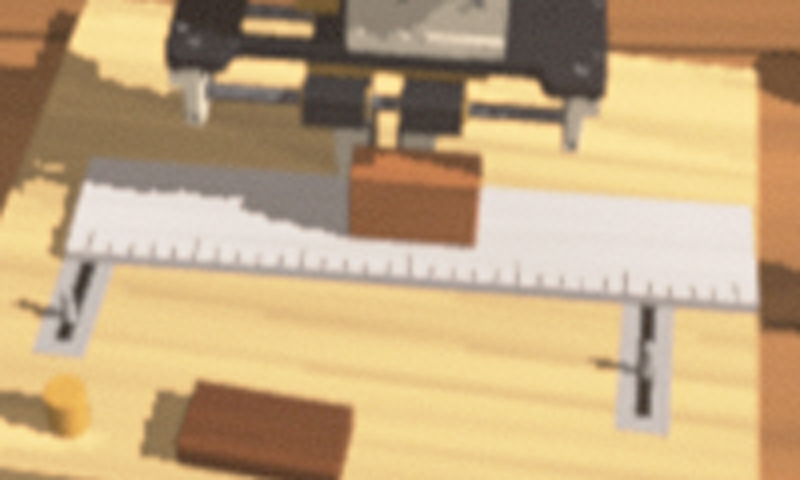

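```bash
python3 - <<'E'
from plant import bot
from h import *
p=bot.capture("scene")
f=lambda u,v,z:world(p,(220+u/4,215+v/4),z)[:2].round(1)
print("pins base",f(643,368,18),f(68,318,18),"top",f(650,346,38),f(74,294,38))
print("edge top",f(640,296,26),f(75,252,26),"ends",f(757,303,26),f(67,251,26))
E
```

```text
pins base [660.3 122.1] [ 638.8 -137.2] top [663.4 122.4] [ 641.  -132.1]
edge top [625.6 123. ] [ 606.4 -137.4] ends [628.2 176.2] [ 605.9 -141.2]
```

Request:
{"method": "step_arm", "body": {"deltas": [[5,0,0,0,0,0],[10,0,0,0,0,0],[15,0,0,0,0,0],[19,0,0,0,0,0],[22,0,0,0,0,0]]}}

```text
time: 5.77
tool_pos: [582.7, 4.4, 55.9]
tcp_rot: [3.142, 0.0, -0.074]
contact_force: [-4.0, 0.2, 2.9]
grip_width: 9.9
```

```bash
python3 - <<'E'
from plant import bot
from h import *
p=force(bot,6)
crop(p,225,250,170,80,4.7,"pics/s4.png")
E
```

```text
F [-0.26 -0.21  0.13] sd [0.56 0.23 0.49] M [0.049 0.084 0.028] pos [582.67   4.33  55.97] rot [ 3.1415e+00 -1.0000e-03 -7.4300e-02] t 6.07
```

View pics/s4.png

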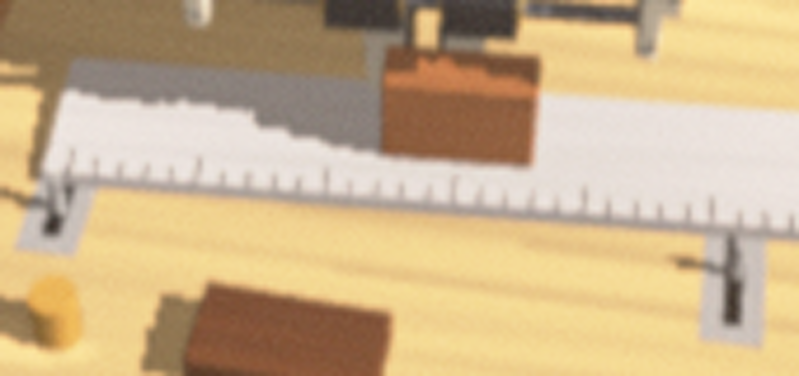

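```bash
python3 - <<'E'
from plant import bot
from h import *
p=bot.capture("scene")
f=lambda u,v,z:world(p,(225+u/4.7,250+v/4.7),z)[:2].round(1)
print("pins base",f(732,268,18),f(56,212,18))
print("edge top",f(732,226,26),f(56,178,26),"bot",f(732,234,18),f(56,185,18))
E
```

```text
pins base [660.3 122.1] [ 640.2 -137.1]
edge top [646.5 122.4] [ 629.9 -137.7] bot [644.1 123.6] [ 626.9 -138.9]
```

Request:
{"method": "step_arm", "body": {"deltas": [[0.8,0,0,0,0,0],[1.6,0,0,0,0,0],[2.4,0,0,0,0,0],[3.2,0,0,0,0,0],[4,0,0,0,0,0]]}}

```text
time: 6.53
tool_pos: [585.9, 4.2, 55.8]
tcp_rot: [3.142, 0.001, -0.074]
contact_force: [-3.6, 0.9, 2.7]
grip_width: 10.4
```

Request:
{"method": "step_arm", "body": {"deltas": [[0,0,0,0,0,0],[0.3,0,0,0,0,0],[0.6,0,0,0,0,0],[0.8,0,0,0,0,0],[1,0,0,0,0,0]]}}

```text
time: 6.95
tool_pos: [587.2, 4.1, 55.9]
tcp_rot: [3.142, 0.0, -0.074]
contact_force: [-4.0, -0.2, 0.1]
grip_width: 9.6
```

Request:
{"method": "step_arm", "body": {"deltas": [[0.3,0,0,0,0,0],[0.6,0,0,0,0,0],[0.9,0,0,0,0,0],[1.2,0,0,0,0,0],[1.2,0,0,0,0,0]]}}

```text
time: 7.37
tool_pos: [588.6, 3.9, 55.8]
tcp_rot: [3.142, -0.0, -0.074]
contact_force: [-3.5, 1.2, -0.0]
grip_width: 9.7
```

Request:
{"method": "step_arm", "body": {"deltas": [[0.3,0,0,0,0,0],[0.6,0,0,0,0,0],[0.9,0,0,0,0,0],[0.9,0,0,0,0,0]]}}

```text
time: 7.7
tool_pos: [589.5, 3.9, 55.9]
tcp_rot: [3.142, -0.0, -0.074]
contact_force: [-2.2, -0.3, 0.1]
grip_width: 10.3
```

Request:
{"method": "step_arm", "body": {"deltas": [[0.3,0,0,0,0,0],[0.6,0,0,0,0,0],[0.9,0,0,0,0,0],[0.9,0,0,0,0,0]]}}

```text
time: 8.03
tool_pos: [590.4, 3.8, 55.9]
tcp_rot: [3.142, -0.0, -0.074]
contact_force: [-2.2, -0.0, -0.7]
grip_width: 10.1
```

```bash
python3 - <<'E'
from plant import bot
from h import *
p=force(bot,6)
E
```

```text
F [-2.02 -0.13 -1.13] sd [0.45 0.25 0.32] M [0.034 0.33  0.013] pos [590.38   3.8   55.9 ] rot [ 3.1415e+00 -3.0000e-04 -7.4200e-02] t 8.33
```

Request:
{"method": "step_arm", "body": {"deltas": [[0.3,0,0,0,0,0],[0.6,0,0,0,0,0],[0.9,0,0,0,0,0],[0.9,0,0,0,0,0]]}}

```text
time: 8.67
tool_pos: [591.2, 3.7, 55.9]
tcp_rot: [3.141, -0.0, -0.074]
contact_force: [-2.0, -0.1, -1.4]
grip_width: 9.9
```

Request:
{"method": "step_arm", "body": {"deltas": [[0.3,0,0,0,0,0],[0.6,0,0,0,0,0],[0.9,0,0,0,0,0],[0.9,0,0,0,0,0]]}}

```text
time: 9.0
tool_pos: [592.1, 3.7, 55.9]
tcp_rot: [3.141, -0.0, -0.074]
contact_force: [-2.5, 0.2, -1.4]
grip_width: 10.4
```

```bash
python3 - <<'E'
from plant import bot
from h import *
p=force(bot,4)
E
```

```text
F [-1.92 -0.22 -1.28] sd [0.5  0.58 0.18] M [0.039 0.375 0.039] pos [592.14   3.71  55.95] rot [ 3.1415e+00 -2.0000e-04 -7.4200e-02] t 9.2
```

Request:
{"method": "step_arm", "body": {"deltas": [[0.2,0,0,0,0,0],[0.4,0,0,0,0,0],[0.6,0,0,0,0,0],[0.8,0,0,0,0,0],[0.8,0,0,0,0,0]]}}

```text
time: 9.62
tool_pos: [592.7, 3.7, 55.9]
tcp_rot: [3.142, 0.0, -0.074]
contact_force: [-3.8, 0.7, 0.6]
grip_width: 10.0
```

```bash
python3 - <<'E'
from plant import bot
from h import *
p=force(bot,5)
E
```

```text
F [-4.29  0.8   0.43] sd [1.02 0.38 0.27] M [ 0.099  0.639 -0.01 ] pos [592.68   3.67  55.97] rot [ 3.1416e+00  3.0000e-04 -7.4200e-02] t 9.87
```

Request:
{"method": "step_arm", "body": {"deltas": [[0.2,0,0,0,0,0],[0.4,0,0,0,0,0],[0.4,0,0,0,0,0]]}}

```text
time: 10.12
tool_pos: [593.2, 3.7, 56.0]
tcp_rot: [-3.141, 0.0, -0.074]
contact_force: [-4.9, 0.8, 1.7]
grip_width: 10.4
```

Request:
{"method": "step_arm", "body": {"deltas": [[0.2,0,0,0,0,0],[0.4,0,0,0,0,0],[0.4,0,0,0,0,0]]}}

```text
time: 10.37
tool_pos: [593.6, 3.7, 56.0]
tcp_rot: [-3.141, 0.0, -0.074]
contact_force: [-4.7, 0.5, 1.4]
grip_width: 9.7
```

```bash
python3 - <<'E'
from plant import bot
from h import *
p=force(bot,5)
crop(p,225,250,170,80,4.7,"pics/s5.png")
E
```

```text
F [-4.73  1.8   1.31] sd [0.24 0.37 0.25] M [ 0.283  0.744 -0.044] pos [593.56   3.76  55.93] rot [-3.1415e+00  2.0000e-04 -7.4200e-02] t 10.62
```

View pics/s5.png

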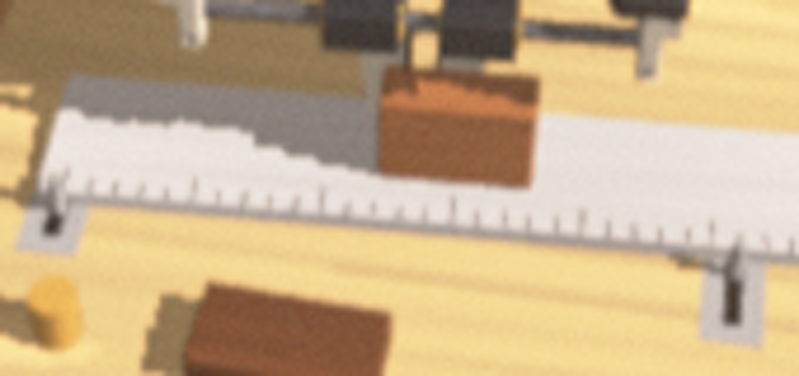

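Request:
{"method": "step_arm", "body": {"deltas": [[0.15,0,0,0,0,0.003],[0.3,0,0,0,0,0.006],[0.45,0,0,0,0,0.009],[0.6,0,0,0,0,0.012]]}}

```text
time: 10.95
tool_pos: [594.3, 3.7, 55.9]
tcp_rot: [-3.141, -0.0, -0.086]
contact_force: [-3.8, 2.9, -0.3]
grip_width: 10.1
```

```bash
python3 - <<'E'
from plant import bot
from h import *
p=force(bot,4)
E
```

```text
F [-4.    2.64  0.2 ] sd [0.44 0.34 0.42] M [ 0.402  0.602 -0.031] pos [594.38   3.7   55.93] rot [-3.1414e+00 -3.0000e-04 -8.6100e-02] t 11.15
```

Request:
{"method": "step_arm", "body": {"deltas": [[0.2,0,0,0,0,0],[0.4,0,0,0,0,0],[0.6,0,0,0,0,0],[0.6,0,0,0,0,0]]}}

```text
time: 11.48
tool_pos: [594.7, 3.6, 55.9]
tcp_rot: [-3.142, 0.0, -0.086]
contact_force: [-3.6, 2.3, 1.1]
grip_width: 9.8
```

```bash
python3 - <<'E'
from plant import bot
from h import *
p=force(bot,4)
E
```

```text
F [-4.33  2.82  0.64] sd [0.39 0.47 0.29] M [ 0.415  0.692 -0.016] pos [594.69   3.58  55.92] rot [-3.1415e+00  4.0000e-04 -8.6200e-02] t 11.68
```

Request:
{"method": "step_arm", "body": {"deltas": [[0.2,0,0,0,0,0],[0.4,0,0,0,0,0],[0.6,0,0,0,0,0],[0.6,0,0,0,0,0]]}}

```text
time: 12.02
tool_pos: [595.3, 3.5, 55.9]
tcp_rot: [-3.142, 0.0, -0.086]
contact_force: [-5.0, 2.3, 1.7]
grip_width: 10.2
```

```bash
python3 - <<'E'
from plant import bot
from h import *
p=force(bot,4)
E
```

```text
F [-5.02  2.34  1.56] sd [0.38 0.32 0.85] M [ 0.401  0.738 -0.022] pos [595.29   3.46  55.95] rot [ 3.1416e+00  4.0000e-04 -8.6200e-02] t 12.22
```

Request:
{"method": "step_arm", "body": {"deltas": [[0.2,0,0,0,0,0],[0.4,0,0,0,0,0],[0.6,0,0,0,0,0],[0.6,0,0,0,0,0]]}}

```text
time: 12.55
tool_pos: [595.4, 3.5, 56.0]
tcp_rot: [3.142, 0.001, -0.086]
contact_force: [-6.9, 2.6, 3.5]
grip_width: 9.7
```

```bash
python3 - <<'E'
from plant import bot
from h import *
p=force(bot,4)
T=bot.capture("top")
crop(T,245,180,170,90,4.7,"pics/t6.png")
E
```

```text
F [-6.3   2.35  2.85] sd [0.11 0.21 0.64] M [ 0.353  0.987 -0.076] pos [595.4    3.47  55.95] rot [ 3.1415e+00  1.4000e-03 -8.6200e-02] t 12.75
```

View pics/t6.png

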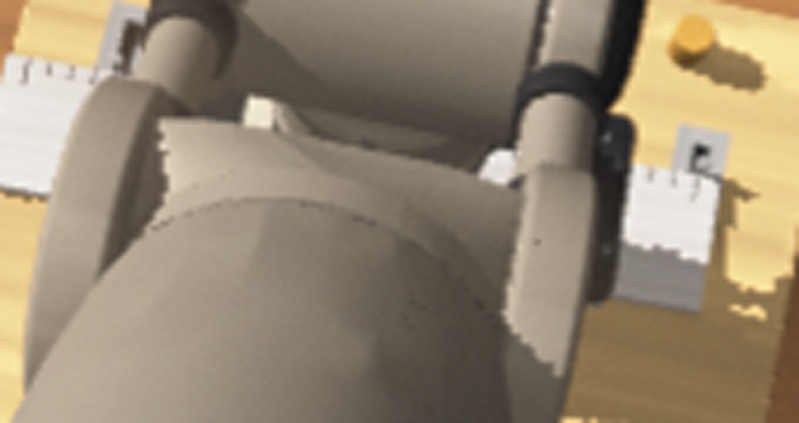

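Request:
{"method": "step_arm", "body": {"deltas": [[0.2,0,0,0,0,0],[0.4,0,0,0,0,0],[0.6,0,0,0,0,0],[0.6,0,0,0,0,0]]}}

```text
time: 13.13
tool_pos: [595.5, 3.4, 56.0]
tcp_rot: [3.142, 0.003, -0.086]
contact_force: [-8.0, 2.8, 3.7]
grip_width: 9.9
```

```bash
python3 - <<'E'
from plant import bot
from h import *
p=force(bot,4)
E
```

```text
F [-8.35  2.52  4.08] sd [0.33 0.3  0.54] M [ 0.319  1.233 -0.108] pos [595.47   3.46  55.93] rot [ 3.1415e+00  2.7000e-03 -8.6200e-02] t 13.33
```

Request:
{"method": "step_arm", "body": {"deltas": [[0.2,0,0,0,0,0],[0.4,0,0,0,0,0],[0.6,0,0,0,0,0],[0.7,0,0,0,0,0],[0.7,0,0,0,0,0]]}}

```text
time: 13.75
tool_pos: [595.5, 3.4, 56.0]
tcp_rot: [3.142, 0.004, -0.086]
contact_force: [-10.6, 2.4, 6.4]
grip_width: 9.9
```

```bash
python3 - <<'E'
from plant import bot
from h import *
p=force(bot,9)
crop(p,225,250,170,80,4.7,"pics/s6.png")
E
```

```text
F [-11.03   2.49   6.39] sd [0.42 0.41 0.52] M [ 0.34   1.602 -0.13 ] pos [595.55   3.43  55.98] rot [ 3.1415  0.0041 -0.0862] t 14.2
```

View pics/s6.png

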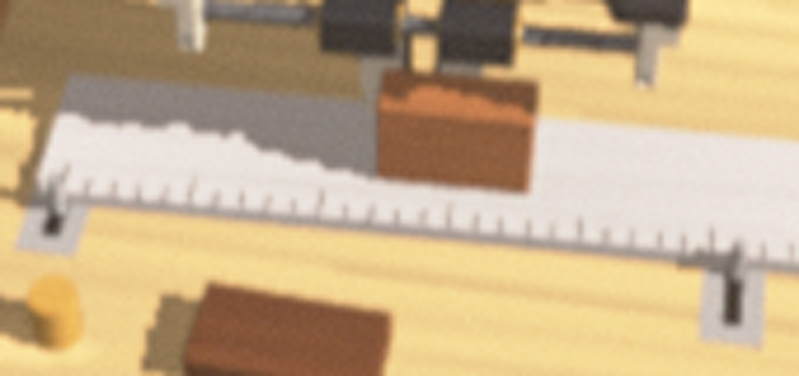

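Request:
{"method": "step_arm", "body": {"deltas": [[-1,0,0,0,0,0],[-2,0,0,0,0,0],[-4,0,0,0,0,0],[-9,0,0,0,0,0],[-18,0,0,0,0,0]]}}

```text
time: 14.62
tool_pos: [580.6, 4.3, 56.3]
tcp_rot: [3.141, -0.003, -0.086]
contact_force: [-0.2, 0.4, -0.0]
grip_width: 9.9
```

Request:
{"method": "step_arm", "body": {"deltas": [[-1,0,-15,0,0,0],[-2,0,-50,0,0,0],[-2,0,-80,0,0,0],[-2,0,-100,0,0,0],[-2,0,-100,0,0,0]], "fingers": 70}}

```text
time: 15.03
tool_pos: [580.4, 4.4, 161.3]
tcp_rot: [3.141, -0.011, -0.086]
contact_force: [1.4, -0.6, 0.3]
grip_width: 38.7
```

Request:
{"method": "step_arm", "body": {"deltas": [[-5,-30,0,0,0,0],[-11,-60,0,0,0,0],[-16,-90,0,0,0,0],[-22,-125,0,0,0,0],[-28,-160,0,0,0,0]]}}

```text
time: 15.45
tool_pos: [563.3, 167.8, 155.5]
tcp_rot: [3.141, -0.001, -0.087]
contact_force: [0.7, -0.3, 0.6]
grip_width: 68.6
```

Request:
{"method": "step_arm", "body": {"deltas": [[-6,-35,0,0,0,0.05],[-12,-70,0,0,0,0.1],[-18,-105,0,0,0,0.15],[-25.7,-141,0,0,0,0.174],[-25.7,-141,0,0,0,0.174]]}}

```text
time: 15.87
tool_pos: [548.4, 315.5, 155.2]
tcp_rot: [-3.139, -0.0, -0.256]
contact_force: [0.1, 0.2, -0.7]
grip_width: 70.0
```

```bash
python3 - <<'E'
from plant import bot
from h import *
p=bot.capture("scene"); o=bot.get_obs(); print(o["tool_pos"],o["tcp_rot"],o["grip_width"])
for d in bot.boxes_of("weight_center",p): print(round(d["p"],2),np.round(d["rect"],1),world(p,d["rect"][:2],27.5).round(0)[:2])
print(np.round([proj(p,(550,309.5,z)) for z in (0,55)],1))
crop(p,210,200,290,130,2.7,"pics/s7.png")
E
```

```text
[548.95519145 312.60033178 155.12006713] [-3.14099255e+00 -4.74118815e-04 -2.55559072e-01] 70.29565158552282
0.93 [449.1 287.8  27.3  38.1] [620. 250.]
0.93 [453.8 232.4  27.6  30.5] [472. 290.]
0.68 [475.  260.4  30.7  35.5] [550. 315.]
[[468.6 269.7]
 [476.2 250.4]]
```

View pics/s7.png

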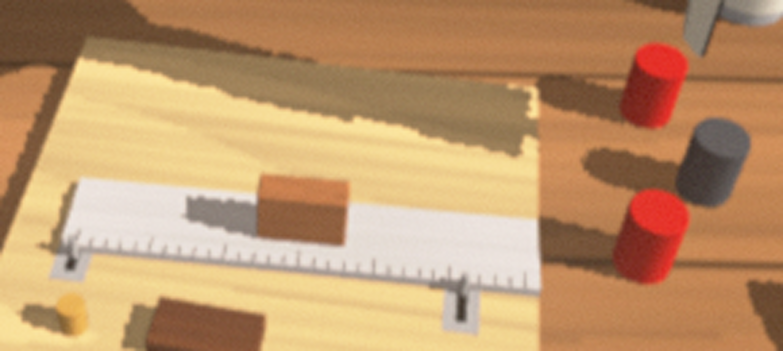

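Request:
{"method": "step_arm", "body": {"deltas": [[0,0,30,0,0,0],[0,0,60,0,0,0],[0,0,90,0,0,0],[0,0,108,0,0,0],[0,0,116,0,0,0]]}}

```text
time: 16.38
tool_pos: [548.6, 306.9, 36.5]
tcp_rot: [3.138, 0.004, -0.262]
contact_force: [-0.4, -0.8, -0.4]
grip_width: 70.0
```

Request:
{"method": "step_arm", "body": {"deltas": [[0,0,0,0,0,0],[0,0,0,0,0,0],[0,0,0,0,0,0],[0,0,0,0,0,0],[0,0,0,0,0,0]], "fingers": 30}}

```text
time: 16.8
tool_pos: [550.9, 310.1, 41.6]
tcp_rot: [-3.139, -0.003, -0.26]
contact_force: [0.6, 4.0, 1.0]
grip_width: 41.7
```

Request:
{"method": "step_arm", "body": {"deltas": [[0,0,0,0,0,0],[0,0,0,0,0,0],[0,0,-1,0,0,0],[0,0,-3,0,0,0],[0,0,-6,0,0,0]]}}

```text
time: 17.22
tool_pos: [548.5, 308.9, 44.7]
tcp_rot: [3.139, 0.003, -0.26]
contact_force: [-1.1, -0.3, -5.9]
grip_width: 39.3
```

```bash
python3 - <<'E'
from plant import bot
from h import *
p=bot.capture("scene"); o=bot.get_obs(); print(o["tool_pos"],o["tcp_rot"],o["contact_force"])
f=lambda u,v,z:world(p,(210+u/2.7,200+v/2.7),z)[:2].round(1)
print("far corners",f(67,243,26),f(540,288,26),"near",f(80,178,26),f(538,220,26))
print("handle top",f(263,176,70),f(349,181,70),f(346,209,70),f(258,203,70))
E
```

```text
[549.04804841 309.10831195  45.55188467] [ 3.13998329e+00  1.68587314e-03 -2.60031162e-01] [-0.62198613  0.23580867 -5.42934214]
far corners [ 634.9 -140.8] [664.2 172.5] near [ 576.3 -139.7] [606.1 179.3]
handle top [610.6 -10.4] [613.4  46.3] [637.6  43.7] [634.1 -13.1]
```

Request:
{"method": "step_arm", "body": {"deltas": [[0,0,-20,0,0,0],[0,0,-45,0,0,0],[0,0,-70,0,0,0],[0,0,-85,0,0,0],[0,0,-94,0,0,0]]}}

```text
time: 17.68
tool_pos: [550.2, 309.6, 141.8]
tcp_rot: [-3.141, -0.002, -0.26]
contact_force: [-0.8, 0.6, -4.8]
grip_width: 39.6
```

Request:
{"method": "step_arm", "body": {"deltas": [[15,20,0,0,0,-0.02],[35,49,0,0,0,-0.05],[56,78,0,0,0,-0.09],[77,108,0,0,0,-0.13],[97,136,0,0,0,-0.174]]}}

```text
time: 18.1
tool_pos: [608.1, 151.3, 138.7]
tcp_rot: [3.141, 0.003, -0.084]
contact_force: [0.4, 0.2, -5.3]
grip_width: 39.4
```

```bash
python3 - <<'E'
from plant import bot
import numpy as np
for i in range(3): bot.capture("scene")
o=bot.get_obs(); print(o["tool_pos"],o["tcp_rot"],o["contact_force"])
d=np.array([626.6,104.6])-o["tool_pos"][:2]; y=o["tcp_rot"][2]
print("tool x,y to go",d@[np.cos(y),np.sin(y)],d@[np.sin(y),-np.cos(y)])
E
```

```text
[608.74834639 150.12084349 138.6151055 ] [ 3.14058435e+00  2.27348945e-03 -9.06008852e-02] [-0.36791245 -0.71503093 -4.70805069]
tool x,y to go 21.897024607895474 43.718978048050495
```

Request:
{"method": "step_arm", "body": {"deltas": [[7,14,0,0,0,0],[15,29,5,0,0,0],[20,40,10,0,0,0],[22,43.7,18,0,0,0],[22,43.7,25,0,0,0]]}}

```text
time: 18.67
tool_pos: [626.5, 107.1, 113.6]
tcp_rot: [3.141, 0.001, -0.087]
contact_force: [0.6, -0.2, -5.7]
grip_width: 39.6
```

Request:
{"method": "step_arm", "body": {"deltas": [[0,0,10,0,0,0],[0,0,20,0,0,0],[0,0,28,0,0,0],[0,0,35,0,0,0],[0,0,39,0,0,0]]}}

```text
time: 19.08
tool_pos: [626.0, 108.2, 74.4]
tcp_rot: [3.141, 0.002, -0.086]
contact_force: [-0.2, -0.2, -5.4]
grip_width: 39.8
```

```bash
python3 - <<'E'
from plant import bot
from h import *
p=force(bot,4)
crop(p,225,190,260,150,3,"pics/s8.png")
E
```

```text
F [ 0.27  0.06 -5.5 ] sd [0.47 0.51 0.91] M [-0.002  0.001 -0.002] pos [626.96 107.82  76.17] rot [ 3.1416e+00 -6.0000e-04 -8.6000e-02] t 19.28
```

View pics/s8.png

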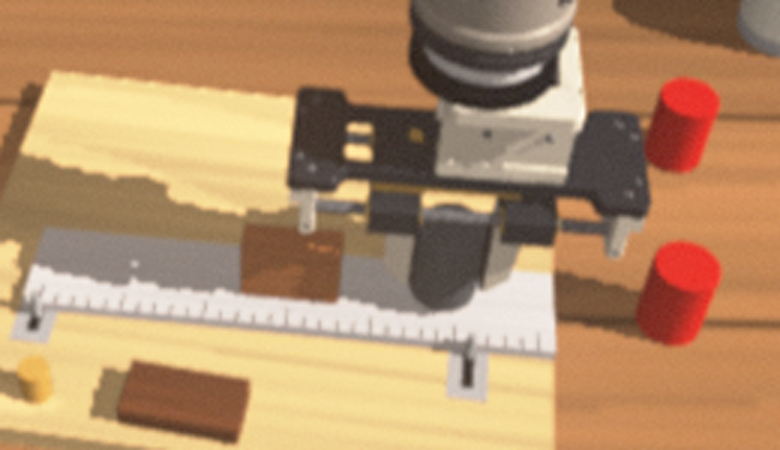

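Request:
{"method": "step_arm", "body": {"deltas": [[0,0,3,0,0,0],[0,0,5,0,0,0],[0,0,7,0,0,0],[0,0,8,0,0,0],[0,0,8,0,0,0]]}}

```text
time: 19.7
tool_pos: [626.7, 107.6, 67.8]
tcp_rot: [3.141, 0.0, -0.086]
contact_force: [-0.2, 0.4, -6.2]
grip_width: 39.7
```

Request:
{"method": "step_arm", "body": {"deltas": [[0,0,0.4,0,0,0],[0,0,0.8,0,0,0],[0,0,1.2,0,0,0],[0,0,1.6,0,0,0],[0,0,1.6,0,0,0]]}}

```text
time: 20.12
tool_pos: [626.8, 107.7, 67.6]
tcp_rot: [3.142, -0.001, -0.086]
contact_force: [-4.1, -1.2, 5.6]
grip_width: 39.4
```

Request:
{"method": "step_arm", "body": {"deltas": [[0,0,-0.4,0,0,0],[0,0,-0.7,0,0,0],[0,0,-0.7,0,0,0]]}}

```text
time: 20.37
tool_pos: [626.8, 107.6, 67.6]
tcp_rot: [3.142, -0.0, -0.086]
contact_force: [-3.3, -0.8, 4.5]
grip_width: 39.3
```

```bash
python3 - <<'E'
from plant import bot
from h import *
p=force(bot,4)
E
```

```text
F [-4.18 -0.81  5.93] sd [0.38 0.29 0.41] M [-0.039  0.676 -0.012] pos [626.84 107.66  67.57] rot [ 3.1415e+00 -5.0000e-04 -8.6200e-02] t 20.57
```

Request:
{"method": "step_arm", "body": {"deltas": [[0,0,-0.3,0,0,0],[0,0,-0.6,0,0,0],[0,0,-0.9,0,0,0],[0,0,-0.9,0,0,0]]}}

```text
time: 20.9
tool_pos: [626.8, 107.7, 67.6]
tcp_rot: [3.142, 0.0, -0.086]
contact_force: [-1.2, 0.2, 0.0]
grip_width: 39.5
```

```bash
python3 - <<'E'
from plant import bot
from h import *
p=force(bot,4)
E
```

```text
F [-0.38 -0.78 -1.4 ] sd [0.54 0.26 0.82] M [-0.022  0.125  0.002] pos [626.8  107.65  67.6 ] rot [ 3.1415  0.     -0.0862] t 21.1
```

Request:
{"method": "step_arm", "body": {"deltas": [[0,0,0,0,0,0],[0,0,0,0,0,0],[0,0,0,0,0,0],[0,0,0,0,0,0],[0,0,0,0,0,0]], "fingers": 52}}

```text
time: 21.52
tool_pos: [626.9, 107.7, 68.1]
tcp_rot: [-3.142, -0.001, -0.086]
contact_force: [0.5, -0.5, 0.0]
grip_width: 51.7
```

Request:
{"method": "step_arm", "body": {"deltas": [[0,0,-5,0,0,0],[0,0,-15,0,0,0],[0,0,-35,0,0,0],[0,0,-65,0,0,0],[0,0,-100,0,0,0]]}}

```text
time: 21.93
tool_pos: [625.8, 107.6, 168.4]
tcp_rot: [3.141, 0.003, -0.086]
contact_force: [1.2, 0.3, -0.6]
grip_width: 51.9
```

Request:
{"method": "step_arm", "body": {"deltas": [[-20,0,-20,0,0,0],[-50,0,-40,0,0,0],[-85,0,-40,0,0,0],[-120,0,-40,0,0,0],[-150,0,-40,0,0,0]]}}

```text
time: 22.35
tool_pos: [475.3, 120.7, 209.3]
tcp_rot: [-3.141, -0.002, -0.086]
contact_force: [0.8, -0.2, 0.1]
grip_width: 52.2
```

```bash
python3 - <<'E'
from plant import bot
from h import *
for i in range(4): p=bot.capture("scene")
print(bot.get_obs()["tool_pos"],bot.get_obs()["time"])
crop(p,225,220,200,130,4,"pics/s9.png")
for d in bot.boxes_of("weight_center",p): print(round(d["p"],2),np.round(d["rect"],1),world(p,d["rect"][:2],53.5).round(0)[:2])
E
```

```text
[477.73536867 120.74048995 209.43992193] 22.55
0.85 [452.5 230.6  24.7  27.9] [495. 276.]
0.64 [373.9 277.3  26.9  35.8] [621. 109.]
0.64 [449.  288.6  29.7  34.9] [644. 239.]
0.61 [322.  287.2 177.   45.6] [647.  16.]
```

```bash
python3 - <<'E'
from plant import bot
from h import *
p=bot.capture("scene"); g=lambda c:cv2.cvtColor(c,cv2.COLOR_BGR2GRAY)
a=g(cv2.resize(cv2.imread("pics/s7.png"),(290,130),interpolation=cv2.INTER_AREA))
b=g(p["color"][200:330,210:500,::-1].copy())
for n,(u,v,w,h) in dict(handle=(95,62,38,32),R_end=(22,72,30,30),mid_edge=(60,85,40,18),L_edge=(168,92,30,18),panel_ref=(8,105,28,20)).items():
    t=a[v:v+h,u:u+w]; s=b[v-4:v+h+4,u-4:u+w+4]
    k=4;R=cv2.matchTemplate(cv2.resize(s,None,fx=k,fy=k,interpolation=3),cv2.resize(t,None,fx=k,fy=k,interpolation=3),cv2.TM_CCOEFF_NORMED)
    _,m,_,l=cv2.minMaxLoc(R); print(n,"shift px",l[0]/k-4,l[1]/k-4,"score",round(m,3))
E
```

```text
handle shift px 0.0 0.0 score 0.901
R_end shift px 0.0 0.0 score 0.998
mid_edge shift px 0.0 0.0 score 0.997
L_edge shift px 0.0 0.0 score 0.914
panel_ref shift px 0.0 0.0 score 0.998
```

The bar has not moved and the weight stands on it, so I'm handing the job in.

```bash
python3 -c "
from plant import bot
print(bot.close_job())"
```

```text
the job is handed in; nothing more can be done
None
```

The job is handed in at about 23 s of the 72 s allowed. As far as my checks show, the straightedge rests against both pins and the weight stands on it. No verdict was reported.

- **Pushing:** I slid the bar by pushing the back of its handle with the two nearly closed fingers, without gripping it. The right pin touched first, and the bar pivoted until the left one touched too.
- **Force on the pins:** I raised the push to about 11 N and held it for roughly half a second. The tool had stopped moving by then. With 2.5 to 4 N of drag, that is about 3.5 to 4 N per pin, worked out from the wrist force, not measured at each pin.
- **Letting go:** I backed off and the contact force fell to zero. The picture after that showed the edge at both pins.
- **Weight:** I picked up the dark cylinder standing between the two red look-alikes. I set it on the bar about 90 mm left of the handle's centre. At touchdown it pressed the bar with about 11 N, and I eased off before opening the fingers.

**Last checks:**
- Comparing images from before and after placing, the bar had not shifted at the handle, the right end or the edge. The match was weaker at the handle and left edge (about 0.9, against 0.998 elsewhere), possibly because of new shadows.
- The network put the weight at (621, 109) mm; I released it at (627, 108). Both are within about 6 mm of the bar's centre line.
- I could not view the final picture because I had used all 12 views. That the weight is upright rests on the clean release and the network's detection.
- I did not measure the other objects on the bench at the end. I felt no unexpected contact during the moves.

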